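Make up a urine test kit and a blood film kit

TASK

Make up two kits in the white trays with foam inserts, each thing fully home in the pocket cut for it and left there by itself. The urine test kit goes in the long tray: the empty screw-lid specimen cup upright in the wide round well and the lab timer flat, face up, in the squarish recess; the blood film kit goes in the other tray: the smaller of the two dropper bottles (immersion oil, among the stock to the right of the microscope) upright in the round well and the capped sample tube lying in the long groove. Keep the cup and the oil bottle upright all the way, and leave the larger dropper bottle (stain, to the left of the microscope) untouched.

Things in the scene. Friction and masses are not known exactly. Their poses are not given: they have to be found in the camera images.
- cup_tray: Long kit tray, fixed, 98 x 178 mm, 24 mm high: white shell, dark foam over light. Origin: centre of its underside; z up, y along its length. Pocket centres in its (x, y): round well, 68 mm across, at (0, +41 mm), floor 3 mm above the worktop, for the cup; recess 80 mm (x) by 76 mm (y) at (0, -37 mm), floor 20 mm above the worktop (4 mm deep), for the timer. The trays may have changed places.
- bottle_tray: Small kit tray, fixed, 124 mm (x) x 120 mm (y), 24 mm high, same make. Origin: centre of its underside; z up. Pocket centres in its (x, y): round well, 42 mm across, at (0, +22 mm), floor 3 mm above the worktop, for the oil bottle; groove 104 mm long in x, 32 mm wide in y, at (0, -30 mm), floor 20 mm above the worktop (4 mm deep), for the sample tube.
- specimen_cup: Empty clear specimen cup with a pale grey screw lid, 35 g, 67 mm high; lid 62 mm across from 54 to 67 mm above its base, body tapering from 54 mm below the lid to 46 mm at the base. Origin: centre of its base, z up. Take it by the lid; keep it upright. Between stock and right-hand tray stands the tap, 220 mm high.
- lab_timer: White digital lab timer lying face up: 62 mm (x) x 66 mm (y), 17 mm thick at its sides, 20 mm over its buttons, 70 g. Origin: centre of its underside, z up out of its face. It may go into its recess any way round, quarter turns included. The four stock things lie 75 mm or more apart, centre to centre.
- tube_centre (a point): Centre of the capped sample tube, on its axis at half length. The tube lies on its side: 86 mm long, body 13 mm across, cap 16 mm across over the last 19 mm at its -y end, 12 g. This frame's y axis runs along the tube from cap to tip; the tube may roll about it, and may lie in its groove either way round.
- oil_bottle: The immersion oil: the smaller dropper bottle, amber with a black dropper cap, 27 mm across, 86 mm high, 30 g. Grip the body, solid from its base to 50 mm up (its neck, 19 mm across, to 59 mm). Origin: centre of its base, z up. Keep it upright. Beside the stock a white power socket with its plug, about 60 mm across, sticks 20 mm out of the worktop.
- stain_dropper: Bystander: the larger dropper bottle (stain), dark brown, 34 mm across and 102 mm high, standing by itself to the left of the microscope. Origin: centre of its base. Leave it there, untouched.
Not all that is in view belongs to the job. What is shaped like the oil_bottle but yellow is not meant.

How it is judged:
At the end, for the whole second after the job is handed in: Cup and oil bottle stand on the floors of their wells (12 and 10 mm off centre, 5 mm in height, tilt 0.12 rad at most), the timer lies in its recess (12 mm, 3 mm, 0.08 rad) and the tube in its groove (13 mm along, 12 mm across, 3 mm in height, 0.25 rad), all let go and at rest (x of specimen_cup in the frame of cup_tray between -0.012 and 0.012 m and y of specimen_cup in the frame of cup_tray between 0.029 and 0.053 m and z of specimen_cup in the frame of cup_tray between -0.002 and 0.008 m and angle between each of specimen_cup, oil_bottle's own z axis and vertical below 0.12 rad and linear speed of each of specimen_cup, lab_timer, oil_bottle below 0.02 m/s and x of lab_timer in the frame of cup_tray between -0.012 and 0.012 m and y of lab_timer in the frame of cup_tray between -0.049 and -0.025 m and z of lab_timer in the frame of cup_tray between 0.017 and 0.023 m and angle between lab_timer's own z axis and vertical below 0.08 rad and x of oil_bottle in the frame of bottle_tray between -0.01 and 0.01 m and y of oil_bottle in the frame of bottle_tray between 0.012 and 0.032 m and z of oil_bottle in the frame of bottle_tray between -0.002 and 0.008 m and x of tube_centre in the frame of bottle_tray between -0.013 and 0.013 m and y of tube_centre in the frame of bottle_tray between -0.042 and -0.018 m and z of tube_centre in the frame of bottle_tray between 0.0235 and 0.0295 m and angle between the y axis of tube_centre and the x axis of bottle_tray, either way round below 0.25 rad); the robot touches nothing.
It fails at once if the specimen cup is tipped more than about 35 degrees (angle between specimen_cup's own z axis and vertical above 0.6 rad).
It fails at once if the oil bottle is tipped more than about 35 degrees (angle between oil_bottle's own z axis and vertical above 0.6 rad).
It fails at once if the larger dropper bottle is gripped or bumped (over 2 N) (contact force between any of the fingers, the arm and stain_dropper above 2 N).
It also fails if it takes over 120 s, if anything falls off the work surface, if the arm or the gripper's body presses on something with over 40 N, if the wrist force passes 120 N, or if a joint passes its speed limit or range.

ROBOT

A 6-joint arm with a two-finger parallel gripper is mounted at the origin on the work surface; the furniture and walls round the work are solid. World frame = base frame: x ahead of the robot, y to its left, z up, the work surface at z = 0. Lengths are in m, angles in rad, forces in N, time in s.
With the tool pointing down it reaches from about 0.425 to 0.95 m from the base axis. Payload 3.5 kg.
Tool frame: the origin (TCP) lies between the finger pads; the fingertips stand 19 mm ahead of it and the grasp point (between the pads) is the TCP; z points along the fingers, y is the line along which they close (so a half turn about z gives the same grasp; the last joint's range is limited). The gripper opens to 85 mm and grips with 20 to 120 N. Pads are 22 mm wide; open, the fingers measure 114 mm over their backs; the gripper's body (76 mm by 85 mm) begins 54 mm behind the grasp point. The pads swing forward as they close: fully open they stand 13 mm farther back than shut.
Start: joints at [0.997, 0.286, 1.577, -0, 1.279, -0.15], TCP at [0.278, 0.615, 0.25] pointing down, gripper open.
Joint ranges: [-2.77, 2.77], [-0.9, 2.22], [0.21, 2.48], [-1.53, 4.67], [0.24, 2.81], [-2.84, 2.84]. Speed limits (rad/s): [2.79, 2.79, 3.14, 3.14, 3.14, 3.14].

INTERFACE

Orientations are given as a unit quaternion [x, y, z, w].
In Python, from plant import get_state, cams, ctrl gives the robot as it stands. The module is installed in compiled form; this text tells all that it offers.
- The arm moves only by the tool jog_arm, never from a script. Its argument "deltas" is text: rows parted by semicolons, each of 6 numbers parted by spaces: the shift along the world's x, y, z normalised to -1 to 1, where 1 is 0.02 m, then the turn, a rotation vector about the world's x, y, z normalised to -1 to 1, where 1 is 0.1 rad. In form: x y z ax ay az; .... A call has 1 to 20 rows; each row shifts and turns the commanded pose from where the row before left it; what a row does not reach is not made up. A row lasts 1/8 s, in which the tool goes at most 62.5 mm and 10.7 degrees, less where a joint would pass 70% of its speed; a pose out of reach is approached as far as the arm can. A call with a number of a shift or a turn outside -1 to 1 is refused whole. A call with a gripper value outside its range is refused whole. "gripper" is the opening, from 0 (shut) to 1 (fully open), set as the call begins (left out, the last holds). The fingers move at their own pace and stop on an object; "squeeze" is the grip in N (left out, the last holds). Time passes only in rows, so rows that do not move let the fingers close. It gives the time, the measured TCP pose, the force, the opening and the grip force at its end, in the units of the state.
- get_state(): the state, without advancing time (a new reading comes with each control period).
- cams.read_camera(name): name is "side" or "top"; returns a dict with "color" (400x640x3 uint8, blue, green, red), "vfov" (degrees; the focal length in pixels is half the picture's height over the tangent of half this angle, whatever the lens; pixels are square), "cx", "cy" (the principal point, pixels), "distortion" ([k1, k2, p1, p2, k3] as OpenCV has them; the pictures are not rectified), "rvec" (rotation vector, rad) and "tvec" (3), from world to camera coordinates, as OpenCV has them. Camera axes: x right, y down, z forward; pixel columns grow to the right and rows downward; lengths in m; the calibration is good to about 2 mm. A picture is of the moment at which its call begins. There is no depth.
- ctrl.sign_off(): hands the job in; it is judged then, once.
The state is a dict: "time": time; "qpos": joint angles; "dq": joint speeds; "joint_efforts": joint torques, N m; "eef_pos": TCP position; "tcp_rot": TCP orientation; "contact_force": force on the tool from outside, world axes, zero at the start; "wrist_torque": the same for the moment, N m; "opening": opening from 0.0 (shut) to 1.0 (fully open); "finger_force": force on a finger pad.
Only numpy, scipy, OpenCV 4.12 (cv2) and the standard library are available. Lean on these libraries where they do the work, as an engineer would, in place of code of your own. Each camera call takes 0.05 s, during which the arm holds its last target. There are 200 camera calls.

## Working session

There is one attempt and no reset: what is moved stays moved. The work goes in short steps, Python scripts to look and compute and a tool call to move; the robot and the scene stay as the last step left them, time stands still between calls to the robot, and variables do not carry over. Pictures are saved under pics/ and viewed, at most 14 in all, crops included, and the job is handed in when it is done.

Besides the shell and the picture viewer there is one more tool, called after "Call:" as name(argument=value, ...) on one line, values as JSON. jog_arm: Moves the arm, as the interface text tells. Its arguments: {"type":"object","properties":{"deltas":{"type":"string"},"gripper":{"type":"number"},"squeeze":{"type":"number"}},"required":["deltas"]}

```bash
mkdir -p pics; cat > h.py <<'E'
import numpy as np, cv2, pickle
from plant import get_state, cams, ctrl
def shot(n,tag):
    d=cams.read_camera(n); cv2.imwrite(f'pics/{tag}.png',d['color']); pickle.dump(d,open(f'{tag}.pkl','wb')); return d
def K(d):
    f=200/np.tan(np.radians(d['vfov'])/2); return np.array([[f,0,d['cx']],[0,f,d['cy']],[0,0,1.]])
def ray(d,uv):
    u=cv2.undistortPoints(np.array(uv,float).reshape(-1,1,2),K(d),np.array(d['distortion'],float)).reshape(-1,2)
    R=cv2.Rodrigues(np.array(d['rvec'],float))[0]; t=np.array(d['tvec'],float).reshape(3)
    return -R.T@t,(np.c_[u,np.ones(len(u))])@R
def atz(d,uv,z):
    c,r=ray(d,uv); return c+r*((z-c[2])/r[:,2])[:,None]
def tri(d1,p1,d2,p2):
    A=np.zeros((3,3));b=np.zeros(3)
    for d,p in((d1,p1),(d2,p2)):
        c,r=ray(d,[p]); r=r[0]/np.linalg.norm(r[0]); M=np.eye(3)-np.outer(r,r);A+=M;b+=M@c
    return np.linalg.solve(A,b)
def proj(d,P):
    return cv2.projectPoints(np.array(P,float).reshape(-1,1,3),np.array(d['rvec'],float),np.array(d['tvec'],float),K(d),np.array(d['distortion'],float))[0].reshape(-1,2)
E
python3 - <<'E'
from h import *
for n in('top','side'):
    d=shot(n,n+'0'); print(n,d['vfov'],d['distortion'],ray(d,[[320,200]]))
    cv2.imwrite(f'pics/{n}0b.png',cv2.resize(d['color'],(800,500),interpolation=cv2.INTER_CUBIC))
s=get_state();print(s)
E
```

```text
top 48.2582139391696 [-0.00312282  0.          0.          0.          0.        ] (array([ 0.24075813, -0.0605828 ,  1.46272647]), array([[ 0.11205688, -0.0112056 , -0.99364876]]))
side 53.16017098989885 [-0.01587813  0.          0.          0.          0.        ] (array([ 0.29765565, -1.00320191,  0.58401419]), array([[ 0.06645511,  0.87377231, -0.48186987]]))
{'time': 0.1, 'qpos': array([ 9.96986822e-01,  2.87084144e-01,  1.57802505e+00, -1.17111190e-06,
        1.27860498e+00, -1.50036624e-01]), 'dq': array([ 7.12227877e-05, -1.16209604e-03, -3.04213528e-03, -8.18070896e-04,
       -9.60761172e-04, -5.96406818e-05]), 'joint_efforts': array([-3.90952209e-05, -4.07301950e+01, -2.93698579e+01, -1.69166751e-04,
        3.43052852e-03,  3.43386951e-06]), 'eef_pos': array([0.27725438, 0.61482514, 0.24908375]), 'tcp_rot': array([ 2.10304241e-01,  9.77635413e-01, -9.92238784e-04, -3.75062184e-04]), 'contact_force': array([ 0.27827767, -0.462453  , -0.29840315]), 'wrist_torque': array([ 0.00919106, -0.01993342,  0.00099935]), 'finger_force': 0.0, 'opening': 0.9991615879250764}
```

View pics/top0b.png

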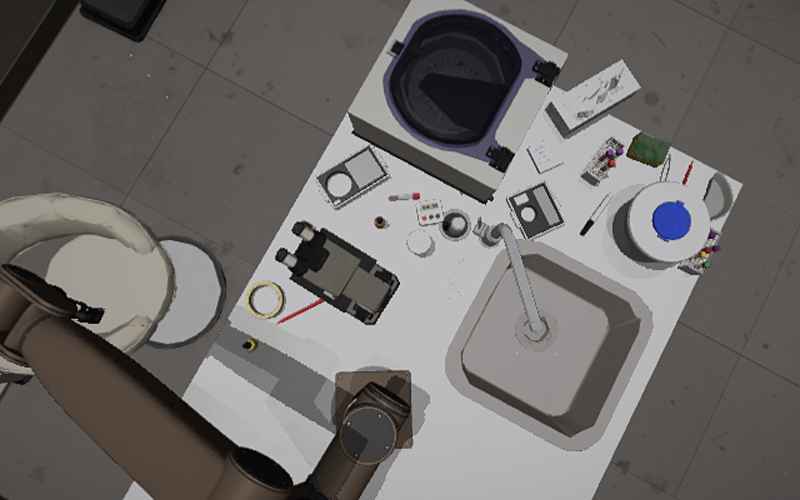

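View pics/side0b.png

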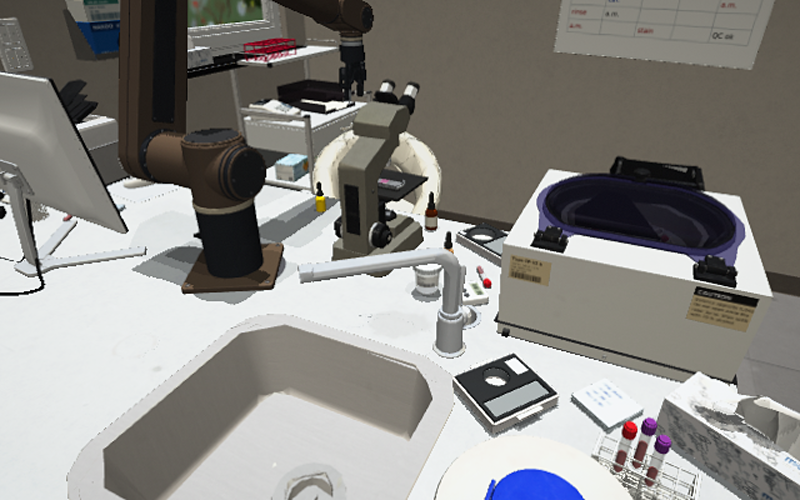

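The top view shows the long tray at (353,177), the small tray at (536,208), the tube at (404,196), a bottle at (380,222), the timer at (430,210), round objects at (455,223) and (420,242), and the yellow decoy at (250,345). All positions are in the 800 px scale. I'll zoom in and overlay a world grid.

```bash
python3 - <<'E'
from h import *
t=pickle.load(open('top0.pkl','rb'));s=pickle.load(open('side0.pkl','rb'))
print(proj(t,[[0,0,0],[.5,0,0],[0.5,.3,0],[.5,-.3,0]]),proj(s,[[.5,0,0],[0.5,.3,0],[.5,-.3,0]]))
a=t['color'][100:205,225:465]; a=cv2.resize(a,None,fx=3.3,fy=3.3,interpolation=cv2.INTER_CUBIC); cv2.imwrite('pics/tz.png',a)
b=s['color'][130:350,300:460]; b=cv2.resize(b,None,fx=2.7,fy=2.7,interpolation=cv2.INTER_CUBIC); cv2.imwrite('pics/sz.png',b)
E
```

```text
[[298.84900769 326.852016  ]
 [296.11225936 172.2980753 ]
 [205.42443582 174.25651443]
 [386.27928937 170.357782  ]] [[362.89566346 207.34354025]
 [348.4563885  165.8905099 ]
 [385.61217096 272.64028126]]
```

View pics/tz.png

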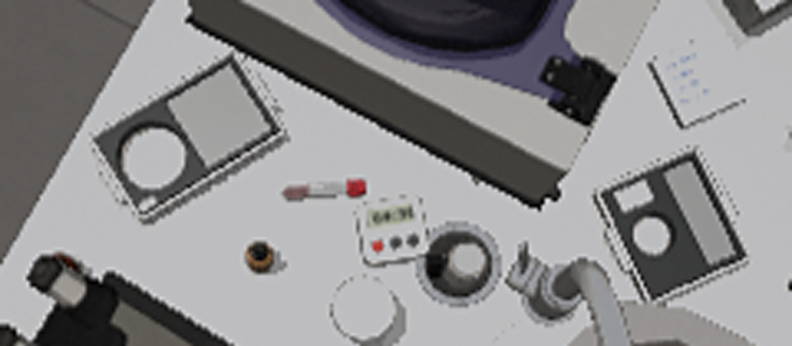

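View pics/sz.png

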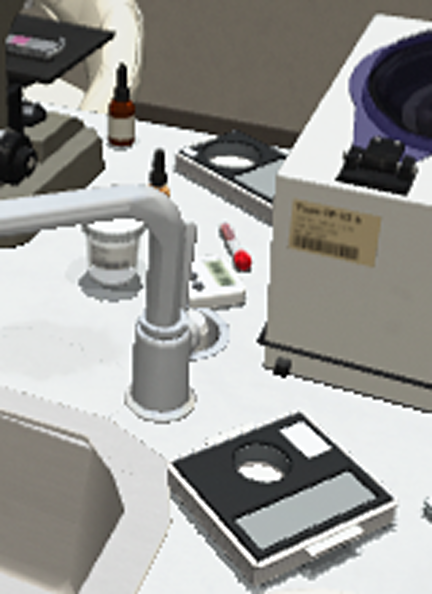

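The top zoom (3.3x, origin 225,100) shows:
- Long tray: well (153,157), recess (225,115).
- Small tray: well (654,235), groove (702,215). The white square near it is only a label.
- Tube (325,189), timer (391,230), oil bottle (259,256), cup lid (367,308).
- Socket with plug (458,263), tap (560,280).

The stain bottle is in the side zoom at (121,110). Next I'll get sub-pixel measurements.

```bash
python3 - <<'E'
from h import *
t=pickle.load(open('top0.pkl','rb'));s=pickle.load(open('side0.pkl','rb'))
def blob(d,seed,half,f,tag):
    u,v=seed; x0,y0=int(u)-half,int(v)-half
    c=cv2.resize(d['color'][y0:y0+2*half,x0:x0+2*half],None,fx=6,fy=6,interpolation=cv2.INTER_LINEAR)
    m=f(c.astype(int)).astype(np.uint8)
    n,L=cv2.connectedComponents(m,connectivity=4); p=(int((u-x0+.5)*6),int((v-y0+.5)*6)); l=L[p[1],p[0]]
    if l==0: print(tag,'seed off',c[p[1],p[0]]); return None
    k=max(cv2.findContours((L==l).astype(np.uint8),0,1)[0],key=cv2.contourArea)
    h=cv2.convexHull(k).reshape(-1,2); bx=cv2.boxPoints(cv2.minAreaRect(h))
    conv=lambda q:(np.array(q,float)+.5)/6-.5+[x0,y0]
    M=cv2.moments(h); return conv([[M['m10']/M['m00'],M['m01']/M['m00']]])[0],conv(bx)
T=lambda x,y:(225+(x+.5)/3.3-.5,100+(y+.5)/3.3-.5)
S=lambda x,y:(300+(x+.5)/2.7-.5,130+(y+.5)/2.7-.5)
br=lambda c:c.mean(2)>125
md=lambda c:c.mean(2)>95
dk=lambda c:c.mean(2)<110
for tag,p,f,h,z in(('Lwell',(150,152),br,18,.024),('Lrec',(225,115),br,18,.024),('Swell',(654,235),br,18,.024),('Sgroove',(702,215),br,22,.024)):
    r=blob(t,T(*p),h,f,tag)
    if r:
        b=atz(t,r[1],z); print(tag,r[0].round(2),atz(t,[r[0]],z)[0].round(4),'sides',[np.linalg.norm(b[i]-b[i-1]).round(4) for i in(0,1)],'ang',[np.arctan2(*(b[i]-b[i-1])[[1,0]]).round(3) for i in(0,1)])
for tag,p,f,h in(('Swell',(270,455),md,30),('Sgroove',(310,510),md,34)):
    r=blob(s,S(*p),h,f,tag)
    if r: print(tag,'side',r[0].round(2),atz(s,[r[0]],.024)[0].round(4))
for n,a,b in(('lid centre',T(367,305),S(112,226)),('bottle top',T(258,244),S(160,152)),('stain top',T(67,258),S(122,68)),('timer LCD ctr',T(391,213),S(220,273)),('tube cap end',T(357,187),S(243,260)),('tube tip',T(288,192),S(224,226)),('tap elbow',T(585,268),S(165,215))):
    print(n,np.array(a).round(1),np.array(b).round(1),tri(t,a,s,b).round(4))
a=t['color'][150:205,285:365];cv2.imwrite('pics/cz.png',cv2.resize(t['color'][125:205,285:365],None,fx=7,fy=7,interpolation=cv2.INTER_CUBIC))
E
```

```text
Lwell [271.2 147.7] [0.5794 0.0793 0.024 ] sides [np.float64(0.0614), np.float64(0.0625)] ang [np.float64(-0.009), np.float64(-1.592)]
Lrec [290.77 134.77] [0.6215 0.0144 0.024 ] sides [np.float64(0.0796), np.float64(0.0761)] ang [np.float64(0.53), np.float64(-1.022)]
Swell [421.97 171.05] [ 0.4909 -0.4131  0.024 ] sides [np.float64(0.0371), np.float64(0.0357)] ang [np.float64(-0.049), np.float64(-1.592)]
Sgroove [436.64 164.02] [ 0.5132 -0.4627  0.024 ] sides [np.float64(0.1026), np.float64(0.0301)] ang [np.float64(0.412), np.float64(-1.128)]
Swell seed off [71 71 68]
Sgroove side [412.4  318.52] [ 0.5121 -0.4667  0.024 ]
lid centre [335.9 192.1] [341.2 213.4] [ 0.4209 -0.1272  0.0592]
bottle top [302.8 173.6] [358.9 186. ] [ 0.4807 -0.0244  0.0833]
stain top [245.  177.8] [344.9 154.9] [0.4662 0.1532 0.1042]
timer LCD ctr [343.1 164.2] [381.2 230.8] [ 0.52   -0.1557  0.0184]
tube cap end [332.8 156.3] [389.7 226. ] [ 0.5497 -0.123   0.0105]
tube tip [311.9 157.8] [382.6 213.4] [ 0.5462 -0.0536  0.0086]
tap elbow [401.9 180.9] [360.8 209.3] [ 0.4343 -0.3149  0.1791]
```

View pics/cz.png

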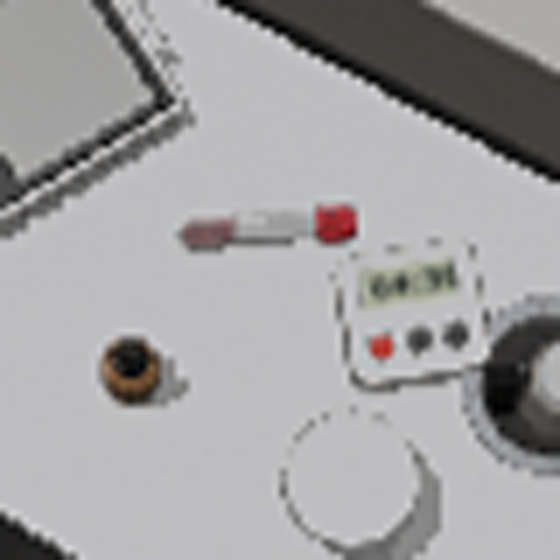

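```bash
cat > ov.py <<'E'
from h import *
t=pickle.load(open('top0.pkl','rb'));s=pickle.load(open('side0.pkl','rb'))
C=lambda x,y:(285+(x+.5)/7-.5,125+(y+.5)/7-.5)
for n,p,z in(('lid',(349,477),.067),('cap',(130,354),.086),('body',(130,371),.05),('timer',(411,312),.018),('tA',(355,385),.017),('tB',(490,365),.017),('tC',(470,240),.019),('tD',(333,252),.019),('tubecap',(357,222),.008),('tubetip',(180,236),.0065)):
    print(n,atz(t,[C(*p)],z)[0].round(4))
E
python3 ov.py
```

```text
lid [ 0.4202 -0.1224  0.067 ]
cap [ 0.4753 -0.0253  0.086 ]
body [ 0.4735 -0.0243  0.05  ]
timer [ 0.5039 -0.1558  0.018 ]
tA [ 0.47   -0.1286  0.017 ]
tB [ 0.4781 -0.1921  0.017 ]
tC [ 0.5375 -0.1845  0.019 ]
tD [ 0.5331 -0.1199  0.019 ]
tubecap [ 0.5496 -0.1321  0.008 ]
tubetip [ 0.5449 -0.0481  0.0065]
```

```bash
cat >> ov.py <<'E'
def circ(c,r,z): a=np.linspace(0,2*np.pi,60); return [[c[0]+r*np.cos(q),c[1]+r*np.sin(q),z] for q in a]
def rect(c,lx,ly,yaw,z):
    R=np.array([[np.cos(yaw),-np.sin(yaw)],[np.sin(yaw),np.cos(yaw)]])
    return [[*(np.array(c)+R@q),z] for q in np.array([[-lx,-ly],[lx,-ly],[lx,ly],[-lx,ly],[-lx,-ly]])/2]
def tr(c,yaw,q): return np.array(c)+[np.cos(yaw)*q[0]-np.sin(yaw)*q[1],np.sin(yaw)*q[0]+np.cos(yaw)*q[1]]
L=((.602,.047),.53); r,y=(.6215,.0144),.53; lc=tr(r,y,(0,.037)); sc=tr((.5132,-.464),.414,(0,.030)); sy=.414
print('Lwell',tr(lc,y,(0,.041)),'Swell',tr(sc,sy,(0,.022)))
curves=[rect(lc,.098,.178,y,.024),circ(tr(lc,y,(0,.041)),.034,.024),rect(r,.08,.076,y,.024),
 rect(sc,.124,.12,sy,.024),circ(tr(sc,sy,(0,.022)),.021,.024),rect(tr(sc,sy,(0,-.03)),.104,.032,sy,.024),
 circ((.4202,-.1235),.031,.067),circ((.4202,-.1235),.023,0),circ((.474,-.0245),.0135,.05),circ((.474,-.0245),.0135,0),
 rect((.504,-.156),.062,.066,.11,.0),rect((.504,-.156),.062,.066,.11,.017),rect((.547,-.09),.013,.086,.056,.007)]
out=[]
for d,(x0,y0,w,h),f in((t,(245,110,215,100),3.7),(s,(330,160,150,190),2.9)):
    im=cv2.resize(d['color'][y0:y0+h,x0:x0+w],None,fx=f,fy=f,interpolation=cv2.INTER_CUBIC)
    for c in curves:
        p=((proj(d,c)+.5-[x0,y0])*f).round().astype(int); cv2.polylines(im,[p],False,(0,200,0),1)
    out.append(im)
cv2.imwrite('pics/ovt.png',out[0]);cv2.imwrite('pics/ovs.png',out[1])
E
python3 ov.py|tail -1
```

```text
Lwell [0.5820684  0.08169895] Swell [ 0.49228172 -0.41639301]
```

View pics/ovt.png

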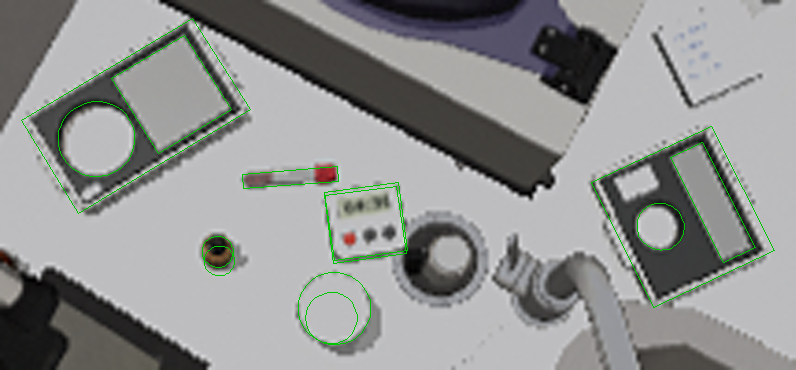

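View pics/ovs.png

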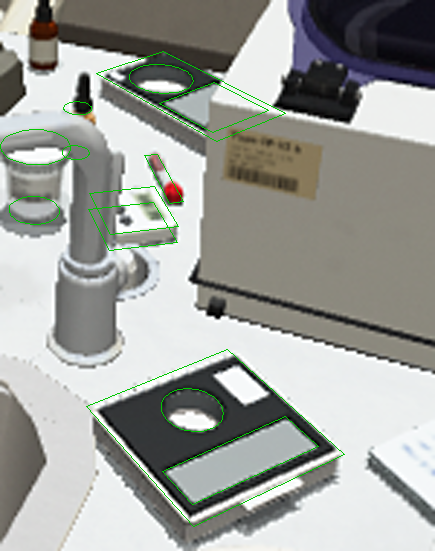

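The overlays match the trays well. In both views the bottle sits about 6 mm further +x, so I'll use (0.480,-0.0245). Now I'll check the heights of the obstacles.

```bash
python3 - <<'E'
from h import *
t=pickle.load(open('top0.pkl','rb'));s=pickle.load(open('side0.pkl','rb'))
p=lambda x,y:(x*.8,y*.8)
for n,a,b in(('eyeA',(300,229),(412,87)),('eyeB',(283,256),(388,83)),('scope top',(330,275),(385,108)),('tap elbow',(505,230),(452,258)),('spout end',(540,330),(303,272)),('cent corner',(350,122),(548,168))):
    print(n,tri(t,p(*a),s,p(*b)).round(3))
print('tapbase',atz(s,[p(450,348)],0)[0].round(3))
T=lambda x,y:(225+(x+.5)/3.3-.5,100+(y+.5)/3.3-.5)
print('cent edge',atz(t,[T(190,20),T(540,208)],0).round(3))
E
```

```text
eyeA [0.411 0.124 0.37 ]
eyeB [0.359 0.156 0.373]
scope top [0.335 0.069 0.337]
tap elbow [ 0.429 -0.319  0.188]
spout end [ 0.2   -0.381  0.212]
cent corner [0.698 0.032 0.204]
tapbase [ 0.439 -0.315  0.   ]
cent edge [[ 0.729  0.043  0.   ]
 [ 0.526 -0.308  0.   ]]
```

Call:
jog_arm(deltas="0 0 1 0 0 0;0 0 1 0 0 0;0 0 1 0 0 0;0 0 1 0 0 0;0 0 1 0 0 0;0 0 1 0 0 0;0 0 1 0 0 0;0 0 1 0 0 0;0 0 1 0 0 0;0 0 1 0 0 0", gripper=1)

```text
time: 1.35
eef_pos: [0.2775, 0.6153, 0.4516]
tcp_rot: [0.21, 0.978, -0.0, -0.0]
contact_force: [0.1, -0.5, 0.3]
opening: 1.001
finger_force: 0.0
```

Call:
jog_arm(deltas=".375 -.98 0 0 0 -.3;.375 -.98 0 0 0 -.3;.375 -.98 0 0 0 -.3;.375 -.98 0 0 0 -.3;.375 -.98 0 0 0 -.3;.375 -.98 0 0 0 -.3;.375 -.98 0 0 0 -.3;.375 -.98 0 0 0 -.3;.375 -.98 0 0 0 -.3;.375 -.98 0 0 0 -.3;.375 -.98 0 0 0 -.3;.375 -.98 0 0 0 -.3;.375 -.98 0 0 0 -.3;.375 -.98 0 0 0 -.3;.375 -.98 0 0 0 -.3;.375 -.98 0 0 0 -.3;.375 -.98 0 0 0 -.3;.375 -.98 0 0 0 -.3")

```text
time: 3.6
eef_pos: [0.4128, 0.2612, 0.4503]
tcp_rot: [0.464, 0.886, 0.0, 0.0]
contact_force: [0.1, -0.9, -0.0]
opening: 0.999
finger_force: 0.0
```

Call:
jog_arm(deltas=".375 -.98 0 0 0 -.3;.375 -.98 0 0 0 -.3;.375 -.98 0 0 0 -.3;.375 -.98 0 0 0 -.3;.375 -.98 0 0 0 -.3;.375 -.98 0 0 0 -.3;.375 -.98 0 0 0 -.3;.375 -.98 0 0 0 -.3;.375 -.98 0 0 0 -.3;.375 -.98 0 0 0 -.3;.375 -.98 0 0 0 -.3;.375 -.98 0 0 0 -.3;.375 -.98 0 0 0 -.3;.375 -.98 0 0 0 -.3;.375 -.98 0 0 0 -.3;.375 -.98 0 0 0 -.3;.375 -.98 0 0 0 -.3;.375 -.98 0 0 0 -.3")

```text
time: 5.85
eef_pos: [0.5481, -0.0916, 0.4503]
tcp_rot: [0.684, 0.73, 0.0, -0.0]
contact_force: [0.2, 0.7, 0.5]
opening: 1.002
finger_force: 0.0
```

Call:
jog_arm(deltas="0 0 -1 0 0 0;0 0 -1 0 0 0;0 0 -1 0 0 0;0 0 -1 0 0 0;0 0 -1 0 0 0;0 0 -1 0 0 0;0 0 -1 0 0 0;0 0 -1 0 0 0;0 0 -1 0 0 0;0 0 -1 0 0 0;0 0 -1 0 0 0;0 0 -1 0 0 0;0 0 -1 0 0 0;0 0 -1 0 0 0;0 0 -1 0 0 0;0 0 -1 0 0 0;0 0 -1 0 0 0;0 0 -1 0 0 0;0 0 -1 0 0 0;0 0 -1 0 0 0", gripper=0.5)

```text
time: 8.35
eef_pos: [0.5475, -0.0903, 0.0491]
tcp_rot: [0.683, 0.73, 0.0, 0.0]
contact_force: [0.1, -0.4, 0.5]
opening: 0.5
finger_force: 0.0
```

Call:
jog_arm(deltas="0 0 -.7 0 0 0;0 0 -.4 0 0 0;0 0 -.25 0 0 0;0 0 0 0 0 0;0 0 0 0 0 0")

```text
time: 8.98
eef_pos: [0.5481, -0.0905, 0.024]
tcp_rot: [0.683, 0.73, 0.0, 0.001]
contact_force: [-0.4, 0.9, 0.4]
opening: 0.501
finger_force: 0.0
```

```bash
python3 - <<'E'
from h import *
t=shot('top','top1');s=shot('side','side1');print(get_state()['eef_pos'])
a=cv2.resize(t['color'][120:200,260:360],None,fx=4,fy=4,interpolation=cv2.INTER_CUBIC);b=cv2.resize(s['color'][140:220,330:430],None,fx=4,fy=4,interpolation=cv2.INTER_CUBIC)
cv2.imwrite('pics/p1.png',np.hstack([a,b]))
E
```

```text
[ 0.54797848 -0.09047147  0.02394444]
```

View pics/p1.png

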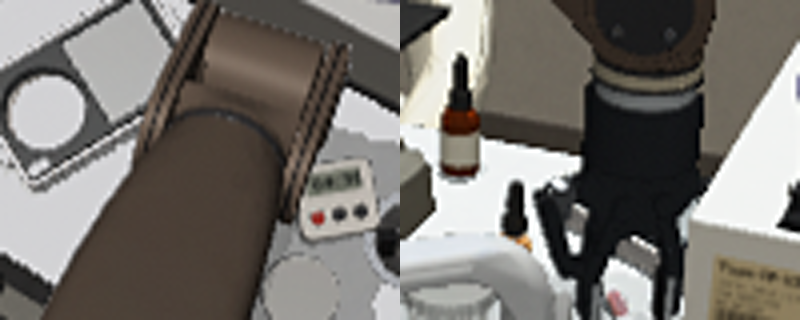

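The side crop shows the pink tube between the open fingers at about (617,300), so I can close.

Call:
jog_arm(deltas="0 0 -.07 0 0 0;0 0 0 0 0 0;0 0 0 0 0 0;0 0 0 0 0 0;0 0 0 0 0 0;0 0 0 0 0 0", gripper=0, squeeze=25)

```text
time: 9.82
eef_pos: [0.5476, -0.0903, 0.022]
tcp_rot: [0.683, 0.73, 0.0, 0.0]
contact_force: [-0.4, 0.5, 1.9]
opening: 0.132
finger_force: 25.9
```

Call:
jog_arm(deltas="0 0 .5 0 0 0;0 0 1 0 0 0;0 0 1 0 0 0;0 0 1 0 0 0;0 0 1 0 0 0;0 0 1 0 0 0;0 0 1 0 0 0;0 0 1 0 0 0;0 0 1 0 0 0;0 0 1 0 0 0;0 0 1 0 0 0;0 0 1 0 0 0;0 0 1 0 0 0;0 0 1 0 0 0;0 0 .5 0 0 0")

```text
time: 11.7
eef_pos: [0.548, -0.0905, 0.3039]
tcp_rot: [0.683, 0.73, 0.0, 0.001]
contact_force: [0.6, 0.0, 0.3]
opening: 0.136
finger_force: 25.8
```

Call:
jog_arm(deltas="-.09 -.984 0 0 0 -.643;-.09 -.984 0 0 0 -.643;-.09 -.984 0 0 0 -.643;-.09 -.984 0 0 0 -.643;-.09 -.984 0 0 0 -.643;-.09 -.984 0 0 0 -.643;-.09 -.984 0 0 0 -.643;-.09 -.984 0 0 0 -.643;-.09 -.984 0 0 0 -.643;-.09 -.984 0 0 0 -.643;-.09 -.984 0 0 0 -.643;-.09 -.984 0 0 0 -.643;-.09 -.984 0 0 0 -.643;-.09 -.984 0 0 0 -.643;-.09 -.984 0 0 0 -.643;-.09 -.984 0 0 0 -.643;-.09 -.984 0 0 0 -.643;-.09 -.984 0 0 0 -.643;-.09 -.984 0 0 0 -.643;0 0 0 0 0 0")

```text
time: 14.2
eef_pos: [0.5127, -0.4658, 0.3014]
tcp_rot: [0.979, 0.205, -0.0, -0.0]
contact_force: [-0.5, 1.5, -0.4]
opening: 0.14
finger_force: 25.8
```

```bash
python3 - <<'E'
from h import *
t=shot('top','top2');s=shot('side','side2');st=get_state();print(st['eef_pos'],st['tcp_rot'],st['opening'])
a=cv2.resize(t['color'][130:210,380:480],None,fx=4,fy=4,interpolation=cv2.INTER_CUBIC);b=cv2.resize(s['color'][140:340,330:530],None,fx=2,fy=2,interpolation=cv2.INTER_CUBIC)
cv2.imwrite('pics/p2.png',np.hstack([np.vstack([a,a[:80]*0]),b]))
E
```

```text
[ 0.51323804 -0.46420063  0.30164395] [ 9.78445184e-01  2.06506294e-01 -2.36860842e-06 -4.15101010e-04] 0.13818802856509485
```

View pics/p2.png

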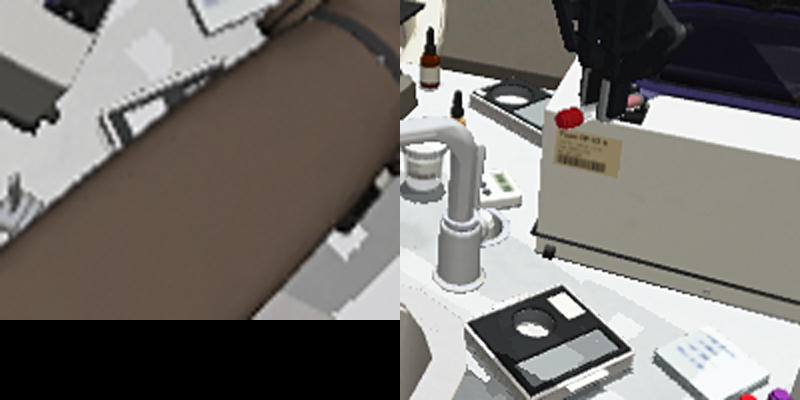

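The tube is held level: cap at crop (557,118), tip at (643,100).

```bash
python3 - <<'E'
from h import *
s=pickle.load(open('side2.pkl','rb'))
a=atz(s,[(408.3,199),(451.5,190)],.287);print(a,a.mean(0))
print(proj(s,[[.5132,-.464,.287],[.5132-.043*np.cos(.414),-.464-.043*np.sin(.414),.287],[.5132+.043*np.cos(.414),-.464+.043*np.sin(.414),.287]]))
E
```

```text
[[ 0.47512119 -0.47362418  0.287     ]
 [ 0.55303254 -0.45014422  0.287     ]] [ 0.51407687 -0.4618842   0.287     ]
[[430.25467883 195.05394856]
 [408.83825886 201.42881158]
 [450.44697819 189.04087904]]
```

Call:
jog_arm(deltas="0 0 -1 0 0 0;0 0 -1 0 0 0;0 0 -1 0 0 0;0 0 -1 0 0 0;0 0 -1 0 0 0;0 0 -1 0 0 0;0 0 -1 0 0 0;0 0 -1 0 0 0;0 0 -1 0 0 0;0 0 -1 0 0 0;0 0 -1 0 0 0;0 0 -1 0 0 0;0 0 -.4 0 0 0;0 0 -.3 0 0 0;0 0 -.2 0 0 0;0 0 0 0 0 0;0 0 0 0 0 0")

```text
time: 16.42
eef_pos: [0.5136, -0.4645, 0.0446]
tcp_rot: [0.978, 0.207, 0.0, 0.0]
contact_force: [0.3, -0.1, -0.4]
opening: 0.14
finger_force: 25.8
```

Call:
jog_arm(deltas="0 0 -.04 0 0 0;0 0 0 0 0 0;0 0 0 0 0 0;0 0 0 0 0 0;0 0 .5 0 0 0;0 0 1 0 0 0;0 0 1 0 0 0;0 0 1 0 0 0;0 0 1 0 0 0;0 0 1 0 0 0;0 0 1 0 0 0;0 0 1 0 0 0;0 0 1 0 0 0;0 0 1 0 0 0;0 0 1 0 0 0;0 0 1 0 0 0;0 0 1 0 0 0;0 0 .5 0 0 0", gripper=0.4)

```text
time: 18.68
eef_pos: [0.5136, -0.4646, 0.3053]
tcp_rot: [0.978, 0.207, 0.001, 0.001]
contact_force: [0.9, -0.1, 0.0]
opening: 0.396
finger_force: 0.0
```

Call:
jog_arm(deltas="-.08 1 0 0 0 0;-.08 1 0 0 0 0;-.08 1 0 0 0 0;-.08 1 0 0 0 0;-.08 1 0 0 0 0;-.08 1 0 0 0 0;-.08 1 0 0 0 0;-.08 1 0 0 0 0;-.08 1 0 0 0 0;-.08 1 0 0 0 0;-.08 1 0 0 0 0;-.08 1 0 0 0 0;-.08 1 0 0 0 0;-.08 1 0 0 0 0;-.08 1 0 0 0 0;-.08 1 0 0 0 0;-.08 1 0 0 0 0;-.08 1 0 0 0 0;-.08 1 0 0 0 0;-.08 1 0 0 0 0", gripper=0.65)

```text
time: 21.18
eef_pos: [0.4812, -0.0629, 0.3032]
tcp_rot: [0.978, 0.207, 0.0, 0.0]
contact_force: [-0.1, 0.2, 0.3]
opening: 0.652
finger_force: 0.0
```

Call:
jog_arm(deltas="-.08 1 0 0 0 0;0 1 0 0 0 0;0 0 -1 0 0 0;0 0 -1 0 0 0;0 0 -1 0 0 0;0 0 -1 0 0 0;0 0 -1 0 0 0;0 0 -1 0 0 0;0 0 -1 0 0 0;0 0 -1 0 0 0;0 0 -.5 0 0 0;0 0 0 0 0 0")

```text
time: 22.68
eef_pos: [0.4793, -0.0238, 0.1326]
tcp_rot: [0.978, 0.207, -0.001, -0.0]
contact_force: [0.2, -0.5, 1.3]
opening: 0.648
finger_force: 0.0
```

```bash
python3 - <<'E'
from h import *
t=shot('top','top3');s=shot('side','side3');st=get_state();print(st['eef_pos'],st['tcp_rot'],st['opening'])
a=cv2.resize(t['color'][130:210,380:480],None,fx=4,fy=4,interpolation=cv2.INTER_CUBIC);b=cv2.resize(s['color'][140:240,320:420],None,fx=4,fy=4,interpolation=cv2.INTER_CUBIC)
cv2.imwrite('pics/p3.png',np.hstack([np.vstack([a,a[:80]*0]),b]))
E
```

```text
[ 0.48024746 -0.02417959  0.13388498] [9.78425564e-01 2.06598669e-01 5.69858441e-04 2.86272402e-04] 0.6501755890251677
```

View pics/p3.png

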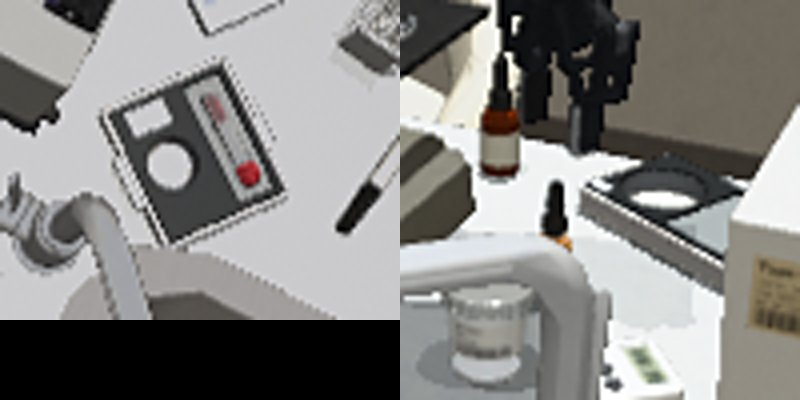

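The top crop shows the tube lying in the groove from (212,105) to (248,175). In the side crop the fingers straddle the oil bottle at (556,195), so I'll descend.

Call:
jog_arm(deltas="0 0 -1 0 0 0;0 0 -1 0 0 0;0 0 -1 0 0 0;0 0 -1 0 0 0;0 0 -.4 0 0 0;0 0 -.2 0 0 0;0 0 0 0 0 0")

```text
time: 23.65
eef_pos: [0.4803, -0.0244, 0.0417]
tcp_rot: [0.978, 0.207, 0.0, 0.0]
contact_force: [-0.4, -0.1, 0.1]
opening: 0.647
finger_force: 0.0
```

Call:
jog_arm(deltas="0 0 0 0 0 0;0 0 0 0 0 0;0 0 0 0 0 0;0 0 0 0 0 0;0 0 0 0 0 0;0 0 0 0 0 0", gripper=0, squeeze=25)

```text
time: 24.4
eef_pos: [0.4803, -0.0244, 0.0419]
tcp_rot: [0.978, 0.207, 0.0, 0.0]
contact_force: [-0.4, 0.5, 5.5]
opening: 0.298
finger_force: 24.8
```

Call:
jog_arm(deltas="0 0 .3 0 0 0;0 0 .7 0 0 0;0 0 1 0 0 0;0 0 1 0 0 0;0 0 1 0 0 0;0 0 1 0 0 0;0 0 1 0 0 0;0 0 1 0 0 0;0 0 1 0 0 0;0 0 1 0 0 0;0 0 1 0 0 0;0 0 1 0 0 0;0 0 1 0 0 0;0 0 1 0 0 0;0 0 .5 0 0 0")

```text
time: 26.28
eef_pos: [0.4799, -0.0242, 0.3129]
tcp_rot: [0.978, 0.207, 0.001, 0.001]
contact_force: [0.1, 0.1, -1.0]
opening: 0.302
finger_force: 24.7
```

Call:
jog_arm(deltas=".03 -.978 0 0 0 0;.03 -.978 0 0 0 0;.03 -.978 0 0 0 0;.03 -.978 0 0 0 0;.03 -.978 0 0 0 0;.03 -.978 0 0 0 0;.03 -.978 0 0 0 0;.03 -.978 0 0 0 0;.03 -.978 0 0 0 0;.03 -.978 0 0 0 0;.03 -.978 0 0 0 0;.03 -.978 0 0 0 0;.03 -.978 0 0 0 0;.03 -.978 0 0 0 0;.03 -.978 0 0 0 0;.03 -.978 0 0 0 0;.03 -.978 0 0 0 0;.03 -.978 0 0 0 0;.03 -.978 0 0 0 0;.03 -.978 0 0 0 0")

```text
time: 28.78
eef_pos: [0.4918, -0.4167, 0.3111]
tcp_rot: [0.978, 0.207, -0.0, -0.0]
contact_force: [0.2, -0.7, 0.1]
opening: 0.298
finger_force: 24.7
```

```bash
python3 - <<'E'
from h import *
s=shot('side','side4');st=get_state();print(st['eef_pos'],st['tcp_rot'],st['opening'])
print(proj(s,[[.4923,-.416,.324+.0435],[.4923,-.416,.2795],[.4923,-.416,.024]]))
b=cv2.resize(s['color'][100:330,330:480],None,fx=2.6,fy=2.6,interpolation=cv2.INTER_CUBIC)
cv2.imwrite('pics/p4.png',b)
E
```

```text
[ 0.4914175  -0.41890528  0.31088434] [ 9.78593726e-01  2.05799503e-01 -2.26430979e-04  9.12093053e-04] 0.30014807722353826
[[414.08605621 136.5172113 ]
 [408.5350211  186.15041623]
 [395.59176774 300.46660295]]
```

View pics/p4.png

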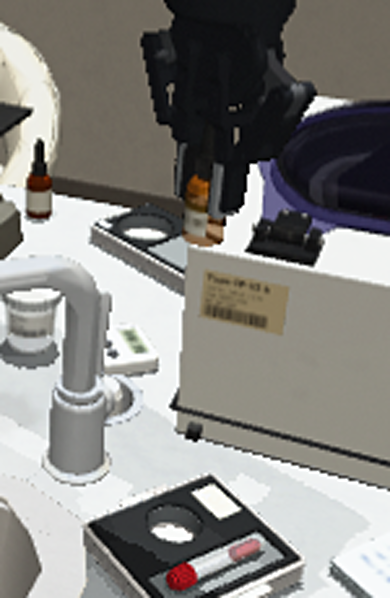

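The oil bottle hangs upright with its base at crop (203,237), which matches the prediction over the well. The tube is still in its groove. Lowering.

Call:
jog_arm(deltas="0 0 -1 0 0 0;0 0 -1 0 0 0;0 0 -1 0 0 0;0 0 -1 0 0 0;0 0 -1 0 0 0;0 0 -1 0 0 0;0 0 -1 0 0 0;0 0 -1 0 0 0;0 0 -1 0 0 0;0 0 -1 0 0 0;0 0 -1 0 0 0;0 0 -.6 0 0 0;0 0 -.5 0 0 0;0 0 -.4 0 0 0;0 0 -.3 0 0 0;0 0 -.3 0 0 0;0 0 -.2 0 0 0;0 0 0 0 0 0")

```text
time: 31.08
eef_pos: [0.4919, -0.4156, 0.0453]
tcp_rot: [0.978, 0.207, 0.0, 0.0]
contact_force: [0.0, 0.4, -0.3]
opening: 0.302
finger_force: 24.7
```

Call:
jog_arm(deltas="0 0 0 0 0 0;0 0 0 0 0 0;0 0 0 0 0 0;0 0 .3 0 0 0;0 0 .7 0 0 0;0 0 1 0 0 0;0 0 1 0 0 0;0 0 1 0 0 0;0 0 1 0 0 0;0 0 1 0 0 0;0 0 1 0 0 0;0 0 1 0 0 0;0 0 1 0 0 0;0 0 1 0 0 0;0 0 1 0 0 0;0 0 1 0 0 0;0 0 1 0 0 0;0 0 .5 0 0 0", gripper=0.55)

```text
time: 33.33
eef_pos: [0.492, -0.4158, 0.3173]
tcp_rot: [0.978, 0.207, 0.001, 0.001]
contact_force: [0.5, -0.2, 0.5]
opening: 0.549
finger_force: 0.0
```

Call:
jog_arm(deltas="-.238 .97 0 0 0 0;-.238 .97 0 0 0 0;-.238 .97 0 0 0 0;-.238 .97 0 0 0 0;-.238 .97 0 0 0 0;-.238 .97 0 0 0 0;-.238 .97 0 0 0 0;-.238 .97 0 0 0 0;-.238 .97 0 0 0 0;-.238 .97 0 0 0 0;-.238 .97 0 0 0 0;-.238 .97 0 0 0 0;-.238 .97 0 0 0 0;-.238 .97 0 0 0 0;-.238 .97 0 0 0 0;0 0 0 0 0 0", gripper=1)

```text
time: 35.33
eef_pos: [0.4202, -0.1232, 0.3153]
tcp_rot: [0.978, 0.208, 0.0, 0.0]
contact_force: [0.8, -0.4, 0.5]
opening: 1.001
finger_force: 0.0
```

Call:
jog_arm(deltas="0 0 -1 0 0 0;0 0 -1 0 0 0;0 0 -1 0 0 0;0 0 -1 0 0 0;0 0 -1 0 0 0;0 0 -1 0 0 0;0 0 -1 0 0 0;0 0 -1 0 0 0;0 0 -1 0 0 0;0 0 0 0 0 0")

```text
time: 36.58
eef_pos: [0.4193, -0.1242, 0.1335]
tcp_rot: [0.978, 0.206, -0.002, -0.001]
contact_force: [0.8, 0.5, 0.7]
opening: 0.999
finger_force: 0.0
```

```bash
python3 - <<'E'
from h import *
t=shot('top','top5');s=shot('side','side5');st=get_state();print(st['eef_pos'],st['tcp_rot'],st['opening'])
a=cv2.resize(t['color'][130:210,380:480],None,fx=4,fy=4,interpolation=cv2.INTER_CUBIC);b=cv2.resize(s['color'][140:240,290:390],None,fx=4,fy=4,interpolation=cv2.INTER_CUBIC)
cv2.imwrite('pics/p5.png',np.hstack([np.vstack([a,a[:80]*0]),b]))
E
```

```text
[ 0.42070553 -0.1248668   0.13559406] [9.78470319e-01 2.06387429e-01 1.42961373e-04 2.06426927e-04] 1.0021214884589407
```

View pics/p5.png

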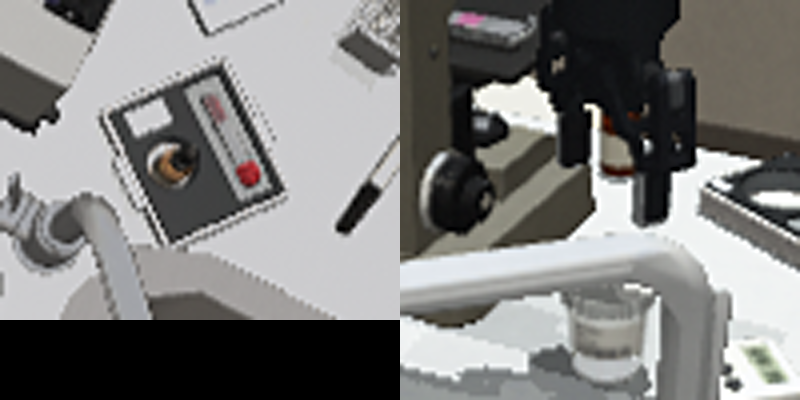

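The oil bottle stands in its well at (175,163), with its cap leaning away only by parallax. The fingers are centred over the cup at (605,320), so I'll descend and grip.

Call:
jog_arm(deltas="0 0 -1 0 0 0;0 0 -1 0 0 0;0 0 -1 0 0 0;0 0 -.5 0 0 0;0 0 -.2 0 0 0;0 0 0 0 0 0")

```text
time: 37.42
eef_pos: [0.4208, -0.1247, 0.0617]
tcp_rot: [0.978, 0.207, 0.0, 0.0]
contact_force: [-0.6, -1.4, 0.8]
opening: 1.007
finger_force: 0.0
```

Call:
jog_arm(deltas="0 0 0 0 0 0;0 0 0 0 0 0;0 0 0 0 0 0;0 0 0 0 0 0;0 0 0 0 0 0;0 0 0 0 0 0", gripper=0, squeeze=25)

```text
time: 38.17
eef_pos: [0.421, -0.1247, 0.0621]
tcp_rot: [0.978, 0.207, 0.001, 0.0]
contact_force: [-1.2, 1.6, 5.2]
opening: 0.718
finger_force: 27.0
```

```bash
python3 -c "
from h import *
s=get_state();print(s['qpos'],s['eef_pos'])"
```

```text
[-5.19889176e-01  1.84636422e-02  2.26722887e+00  1.75065060e-04
  8.54640360e-01  6.34675611e-01] [ 0.42097876 -0.12467829  0.06207226]
```

Call:
jog_arm(deltas="0 0 .3 0 0 0;0 0 .7 0 0 0;0 0 1 0 0 0;0 0 1 0 0 0;0 0 1 0 0 0;0 0 1 0 0 0;0 0 1 0 0 0;0 0 1 0 0 0;0 0 0 0 0 0")

```text
time: 39.3
eef_pos: [0.4213, -0.125, 0.2034]
tcp_rot: [0.978, 0.207, 0.002, 0.002]
contact_force: [-0.6, -0.1, -0.2]
opening: 0.719
finger_force: 27.3
```

```bash
python3 - <<'E'
from h import *
from scipy.optimize import least_squares
s=get_state();print(s['qpos'],s['eef_pos'])
q=s['qpos']
print('sum',q[1]+q[2]+q[4], 'r',np.hypot(*s['eef_pos'][:2]), 'az',np.arctan2(*s['eef_pos'][1::-1]))
E
```

```text
[-5.20066694e-01 -2.13382927e-01  2.17958651e+00 -6.12213003e-05
  1.17046150e+00  6.34628924e-01] [ 0.42129786 -0.12499844  0.20342724]
sum 3.1366650818802273 r 0.4394502175175563 az -0.28842515408531116
```

```bash
python3 - <<'E'
from h import *
s=pickle.load(open('side1.pkl','rb'))
c,r=ray(s,[(395,146),(395,163)])
for q in r: print('wrist/flange at y=-.09:',c+q*((-.09-c[1])/q[1]))
from scipy.optimize import least_squares
D=[(.287,1.578,.6745,.2491),(.01846,2.26723,.43906,.0621),(-.21338,2.17959,.43945,.2034)]
def res(p):
    L1,L2,c,e=p;o=[]
    for a,b,r,z in D:
        f=a+b; rr=np.sqrt(r*r-.101**2)
        o+= [L1*np.sin(a)+L2*np.sin(f)+e*np.cos(f)-rr, c+L1*np.cos(a)+L2*np.cos(f)-e*np.sin(f)-z]
    return o
k=least_squares(res,[.45,.57,-.1,0]);print(k.x,k.fun.round(4))
L1,L2,c,e=k.x
for z in(.065,.16,.2,.3):
  for n,P in(('well',(.582,.0817)),('rec',(.6215,.0144))):
    rr=np.sqrt(P[0]**2+P[1]**2-.101**2)
    g=least_squares(lambda q:[L1*np.sin(q[0])+L2*np.sin(q[0]+q[1])+e*np.cos(q[0]+q[1])-rr,c+L1*np.cos(q[0])+L2*np.cos(q[0]+q[1])-e*np.sin(q[0]+q[1])-z],[.2,1.8])
    print(n,z,g.x, 'forearm below horiz deg',np.degrees(g.x.sum()-np.pi/2),'q1',np.arctan2(P[1],P[0])-np.arcsin(.101/np.hypot(*P)))
E
```

```text
wrist/flange at y=-.09: [ 0.5544745  -0.09        0.22402973]
wrist/flange at y=-.09: [ 0.55839086 -0.09        0.17807068]
[0.43991175 0.57297787 0.01329063 0.02068183] [-0.      0.0002 -0.     -0.0002 -0.      0.    ]
well 0.065 [0.31838433 1.90890008] forearm below horiz deg 37.61399661337921 q1 -0.03324520450109028
rec 0.065 [0.38268924 1.82277948] forearm below horiz deg 36.36404943287268 q1 -0.14002419904639835
well 0.16 [0.18696566 1.86905626] forearm below horiz deg 27.801378777374463 q1 -0.03324520450109028
rec 0.16 [0.25815668 1.78401929] forearm below horiz deg 27.008063900051123 q1 -0.14002419904639835
well 0.2 [0.14229424 1.84119933] forearm below horiz deg 23.64581080538174 q1 -0.03324520450109028
rec 0.2 [0.21558779 1.75682831] forearm below horiz deg 23.011117986954485 q1 -0.14002419904639835
well 0.3 [0.05968913 1.74410147] forearm below horiz deg 13.349588564249988 q1 -0.03324520450109028
rec 0.3 [0.13633091 1.66149702] forearm below horiz deg 13.007953058653285 q1 -0.14002419904639835
```

```bash
cat > fk.py <<'E'
from h import *
from scipy.optimize import least_squares
L1,L2,c,e=0.43991,0.57298,0.01329,0.02068
def arm(P,d):
    "elbow and wrist points for tool-down TCP P"
    r=np.hypot(P[0],P[1]); rr=np.sqrt(r*r-.101**2); q1=np.arctan2(P[1],P[0])-np.arcsin(.101/r)
    g=least_squares(lambda q:[L1*np.sin(q[0])+L2*np.sin(sum(q))+e*np.cos(sum(q))-rr,c+L1*np.cos(q[0])+L2*np.cos(sum(q))-e*np.sin(sum(q))-P[2]],[.2,1.8]).x
    w=lambda x,z:[x*np.cos(q1)-.101*np.sin(q1),x*np.sin(q1)+.101*np.cos(q1),z]
    f=g.sum(); off=np.array([np.cos(f),-np.sin(f)])*e
    el=np.array([L1*np.sin(g[0]),c+d+L1*np.cos(g[0])]); wr=np.array([rr,P[2]+d])
    return np.array(w(*(el+off))),np.array(w(*wr))
def draw(im,d,el,wr,x0,y0,f,col):
    p=((proj(d,[el+(wr-el)*k for k in np.linspace(0,1,10)])+.5-[x0,y0])*f).astype(int); cv2.polylines(im,[p],False,col,1)
    cv2.circle(im,tuple(int(v) for v in p[-1]),4,col,1)
E
python3 - <<'E'
from fk import *
t0=pickle.load(open('top0.pkl','rb'));s0=pickle.load(open('side0.pkl','rb'));t1=pickle.load(open('top1.pkl','rb'));s1=pickle.load(open('side1.pkl','rb'))
cols=[(0,0,255),(0,255,0),(255,128,0)]
def crop(d,x0,y0,w,h,f): return cv2.resize(d['color'][y0:y0+h,x0:x0+w],None,fx=f,fy=f,interpolation=cv2.INTER_CUBIC)
a=crop(t0,210,160,133,100,3);b=crop(s0,260,50,133,100,3);
c1=crop(t1,210,120,133,100,3);d1=crop(s1,310,70,133,100,3)
for k,dd in enumerate((.20,.23,.26)):
    el,wr=arm((.582,.0817,.066),dd); draw(a,t0,el,wr,210,160,3,cols[k]); draw(b,s0,el,wr,260,50,3,cols[k])
    el,wr=arm((.548,-.0905,.024),dd); draw(c1,t1,el,wr,210,120,3,cols[k]); draw(d1,s1,el,wr,310,70,3,cols[k])
cv2.imwrite('pics/arm.png',np.vstack([np.hstack([a,b]),np.hstack([c1,d1])]))
E
```

```text
(no output)
```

View pics/arm.png

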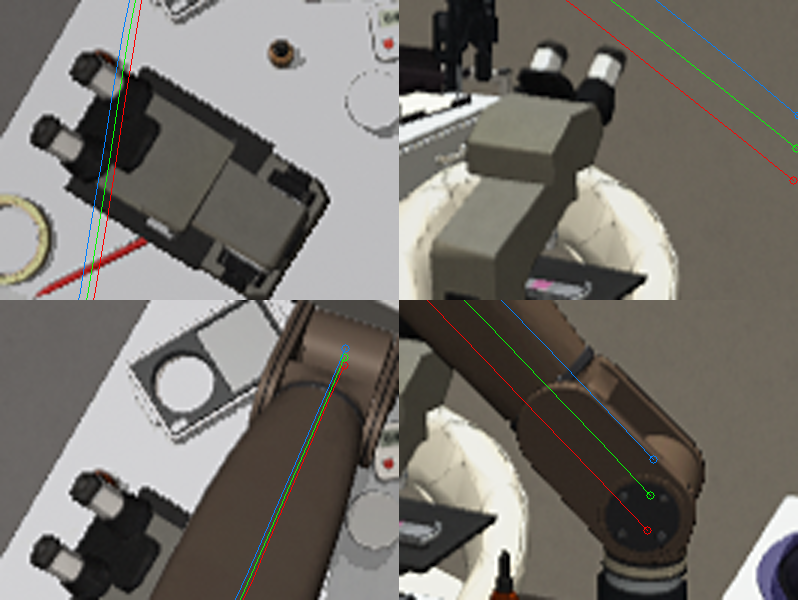

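The planned forearm lines (top panels) pass almost over eyepiece A at (85,75) in the top view and (625,55) in the side view. I'll compute the clearance for a tool leaning toward -y.

```bash
cat >> fk.py <<'E'
def arm2(P,d,th,phi=-np.pi/2):
    "tool leaning th, hand displaced towards direction phi"
    W=np.array(P)+d*np.array([np.sin(th)*np.cos(phi),np.sin(th)*np.sin(phi),np.cos(th)])
    return arm((W[0],W[1],W[2]-d),d)
def dist(p,a,b):
    k=np.clip(np.dot(p-a,b-a)/np.dot(b-a,b-a),0,1); return np.linalg.norm(p-a-k*(b-a))
E
python3 - <<'E'
from fk import *
t0=pickle.load(open('top0.pkl','rb'));s0=pickle.load(open('side0.pkl','rb'))
U=lambda x,y:(210+x/3,160+y/3); V=lambda x,y:(260+(x-399)/3,50+y/3)
eA=tri(t0,U(92,62),s0,V(612,52)); eB=tri(t0,U(45,125),s0,V(552,48)); sc=tri(t0,U(235,150),s0,V(580,108)); print(eA,eB,sc)
for n,P in(('well',(.582,.0817,.067)),('rec',(.6215,.0144,.036))):
  for th in(0,.15,.25,.35,.45):
    el,wr=arm2(P,.225,th); print(n,th,'dist eA,eB,sc',[dist(q,el,wr).round(3) for q in(eA,eB,sc)],'wr',wr.round(3))
E
```

```text
[0.41551965 0.12079271 0.37656674] [0.36389287 0.15963453 0.37410183] [0.3599116  0.00557994 0.35177654]
well 0 dist eA,eB,sc [np.float64(0.048), np.float64(0.099), np.float64(0.12)] wr [0.582 0.082 0.292]
well 0.15 dist eA,eB,sc [np.float64(0.068), np.float64(0.116), np.float64(0.105)] wr [0.582 0.048 0.289]
well 0.25 dist eA,eB,sc [np.float64(0.082), np.float64(0.128), np.float64(0.096)] wr [0.582 0.026 0.285]
well 0.35 dist eA,eB,sc [np.float64(0.095), np.float64(0.14), np.float64(0.088)] wr [0.582 0.005 0.278]
well 0.45 dist eA,eB,sc [np.float64(0.108), np.float64(0.151), np.float64(0.083)] wr [ 0.582 -0.016  0.27 ]
rec 0 dist eA,eB,sc [np.float64(0.091), np.float64(0.138), np.float64(0.103)] wr [0.622 0.014 0.261]
rec 0.15 dist eA,eB,sc [np.float64(0.112), np.float64(0.156), np.float64(0.097)] wr [ 0.622 -0.019  0.258]
rec 0.25 dist eA,eB,sc [np.float64(0.125), np.float64(0.168), np.float64(0.096)] wr [ 0.621 -0.041  0.254]
rec 0.35 dist eA,eB,sc [np.float64(0.138), np.float64(0.179), np.float64(0.095)] wr [ 0.622 -0.063  0.247]
rec 0.45 dist eA,eB,sc [np.float64(0.15), np.float64(0.19), np.float64(0.096)] wr [ 0.622 -0.083  0.239]
```

Clearance needs about 0.3 rad of lean toward -y. I'll set the cup back down, turn the open gripper to close along x, lean it, and grip again.

Call:
jog_arm(deltas="0 0 -1 0 0 0;0 0 -1 0 0 0;0 0 -1 0 0 0;0 0 -1 0 0 0;0 0 -1 0 0 0;0 0 -1 0 0 0;0 0 -.5 0 0 0;0 0 -.3 0 0 0;0 0 -.2 0 0 0;0 0 0 0 0 0")

```text
time: 40.55
eef_pos: [0.4211, -0.1247, 0.0621]
tcp_rot: [0.978, 0.207, 0.001, 0.0]
contact_force: [-1.2, 0.4, 3.4]
opening: 0.715
finger_force: 27.5
```

Call:
jog_arm(deltas="0 0 0 0 0 0;0 0 0 0 0 0;0 0 0 0 0 0;0 0 0 0 0 0;0 0 0 0 0 0", gripper=1)

```text
time: 41.18
eef_pos: [0.4203, -0.1244, 0.0611]
tcp_rot: [0.978, 0.207, -0.0, -0.0]
contact_force: [0.3, -0.1, -0.3]
opening: 0.998
finger_force: 0.0
```

Call:
jog_arm(deltas="0 0 0 0 0 .8;0 0 0 0 0 .8;0 0 0 0 0 .8;0 0 0 0 0 .8;0 0 0 0 0 .8;0 0 0 0 0 .8;0 0 0 0 0 .8;0 0 0 0 0 .8;0 0 0 0 0 .8;0 0 0 0 0 .8;0 0 0 0 0 .8;0 0 0 0 0 .8;0 0 0 0 0 .8;0 0 0 0 0 .8;0 0 0 0 0 .4;0 0 0 0 0 0")

```text
time: 43.18
eef_pos: [0.4203, -0.1244, 0.0611]
tcp_rot: [0.705, 0.709, 0.0, 0.0]
contact_force: [-0.6, -0.0, 0.1]
opening: 0.999
finger_force: 0.0
```

Call:
jog_arm(deltas="0 0 0 .6 0 0;0 0 0 .6 0 0;0 0 0 .6 0 0;0 0 0 .6 0 0;0 0 0 .6 0 0;0 0 0 0 0 0;0 0 0 0 0 0")

```text
time: 44.05
eef_pos: [0.4202, -0.1244, 0.0611]
tcp_rot: [0.697, 0.701, 0.106, -0.105]
contact_force: [0.6, -0.5, -0.6]
opening: 0.998
finger_force: 0.0
```

Call:
jog_arm(deltas="0 0 0 0 0 0;0 0 0 0 0 0;0 0 0 0 0 0;0 0 0 0 0 0;0 0 0 0 0 0", gripper=0, squeeze=30)

```text
time: 44.68
eef_pos: [0.4206, -0.1244, 0.0615]
tcp_rot: [0.697, 0.701, 0.106, -0.105]
contact_force: [-0.7, 0.1, 4.7]
opening: 0.713
finger_force: 32.7
```

Call:
jog_arm(deltas="0 0 .3 0 0 0;0 0 .7 0 0 0;0 0 1 0 0 0;0 0 1 0 0 0;0 0 1 0 0 0;0 0 1 0 0 0;0 0 1 0 0 0;0 0 0 0 0 0")

```text
time: 45.68
eef_pos: [0.4213, -0.1252, 0.1832]
tcp_rot: [0.697, 0.701, 0.106, -0.103]
contact_force: [0.1, -0.3, -1.0]
opening: 0.714
finger_force: 32.6
```

```bash
python3 - <<'E'
from h import *
s=shot('side','side6');print(get_state()['eef_pos'])
E
cat >> fk.py <<'E'
E
python3 - <<'E'
import sys;sys.path.insert(0,'.')
from fk import *
eA=np.array([.4155,.1208,.3766]);eB=np.array([.364,.160,.374])
for P in((.421,-.125,.18),(.5,-.02,.18),(.582,.0817,.18),(.582,.0817,.12),(.582,.0817,.066)):
    el,wr=arm2(P,.225,.3); print(P,dist(eA,el,wr).round(3),dist(eB,el,wr).round(3))
E
```

```text
[ 0.42059087 -0.12472549  0.18190583]
(0.421, -0.125, 0.18) 0.267 0.281
(0.5, -0.02, 0.18) 0.185 0.216
(0.582, 0.0817, 0.18) 0.126 0.168
(0.582, 0.0817, 0.12) 0.102 0.147
(0.582, 0.0817, 0.066) 0.088 0.134
```

Call:
jog_arm(deltas=".672 .86 0 0 0 0;.672 .86 0 0 0 0;.672 .86 0 0 0 0;.672 .86 0 0 0 0;.672 .86 0 0 0 0;.672 .86 0 0 0 0;.672 .86 0 0 0 0;.672 .86 0 0 0 0;.672 .86 0 0 0 0;.672 .86 0 0 0 0;.672 .86 0 0 0 0;.672 .86 0 0 0 0;0 0 0 0 0 0;0 0 0 0 0 0")

```text
time: 47.48
eef_pos: [0.5815, 0.082, 0.1809]
tcp_rot: [0.697, 0.701, 0.106, -0.106]
contact_force: [-0.2, 0.4, 0.2]
opening: 0.711
finger_force: 32.7
```

Call:
jog_arm(deltas="0 0 -1 0 0 0;0 0 -1 0 0 0;0 0 -1 0 0 0;0 0 -.6 0 0 0;0 0 -.5 0 0 0;0 0 -.5 0 0 0;0 0 -.4 0 0 0;0 0 0 0 0 0")

```text
time: 48.48
eef_pos: [0.5813, 0.082, 0.0805]
tcp_rot: [0.697, 0.701, 0.106, -0.106]
contact_force: [0.0, 0.5, -0.4]
opening: 0.712
finger_force: 32.7
```

Call:
jog_arm(deltas="0 0 -.3 0 0 0;0 0 -.2 0 0 0;0 0 -.15 0 0 0;0 0 -.05 0 0 0;0 0 0 0 0 0;0 0 0 0 0 0")

```text
time: 49.22
eef_pos: [0.5818, 0.082, 0.0673]
tcp_rot: [0.697, 0.701, 0.106, -0.105]
contact_force: [-0.1, -0.3, 0.1]
opening: 0.71
finger_force: 32.7
```

Call:
jog_arm(deltas="0 0 -.1 0 0 0;0 0 0 0 0 0;0 0 0 0 0 0")

```text
time: 49.6
eef_pos: [0.5816, 0.0819, 0.0651]
tcp_rot: [0.697, 0.701, 0.106, -0.105]
contact_force: [-0.4, -0.5, -1.3]
opening: 0.717
finger_force: 32.7
```

Call:
jog_arm(deltas="0 0 0 0 0 0;0 0 0 0 0 0;0 0 0 0 0 0;0 0 .3 0 0 0;0 0 .5 0 0 0;0 0 1 0 0 0;0 0 1 0 0 0;0 0 1 0 0 0;0 0 1 0 0 0;0 0 1 0 0 0;0 0 1 0 0 0", gripper=1)

```text
time: 50.98
eef_pos: [0.5816, 0.082, 0.2025]
tcp_rot: [0.697, 0.701, 0.106, -0.105]
contact_force: [-0.1, -0.5, 0.2]
opening: 1.002
finger_force: 0.0
```

Call:
jog_arm(deltas="-.281 -.85 0 -.6 0 0;-.281 -.85 0 -.6 0 0;-.281 -.85 0 -.6 0 0;-.281 -.85 0 -.6 0 0;-.281 -.85 0 -.6 0 0;-.281 -.85 0 0 0 .27;-.281 -.85 0 0 0 .27;-.281 -.85 0 0 0 .27;-.281 -.85 0 0 0 .27;-.281 -.85 0 0 0 0;-.281 -.85 0 0 0 0;-.281 -.85 0 0 0 0;-.281 -.85 0 0 0 0;-.281 -.85 0 0 0 0;0 0 0 0 0 0;0 0 0 0 0 0")

```text
time: 52.98
eef_pos: [0.5029, -0.156, 0.201]
tcp_rot: [0.666, 0.746, 0.0, -0.0]
contact_force: [0.4, -0.5, 0.5]
opening: 0.999
finger_force: 0.0
```

```bash
python3 - <<'E'
from h import *
t=pickle.load(open('top5.pkl','rb')); c=t['color'].astype(int)
# red button + dark buttons of the timer in earlier frames vs now for drift check; LCD greenish blob
for tag in('top0','top5'):
    im=pickle.load(open(tag+'.pkl','rb'))['color'].astype(int)[150:195,325:360]
    g=im.mean(2); m=(im[:,:,2]-im[:,:,0]>60); ys,xs=np.nonzero(m); print(tag,'red',len(xs),xs.mean()+325 if len(xs) else 0,ys.mean()+150 if len(xs) else 0)
s=get_state();print(s['eef_pos'],s['tcp_rot'])
t=pickle.load(open('top0.pkl','rb'));u=np.array([[xs.mean()+325,ys.mean()+150]]) if len(xs) else [[339,174]]
print(atz(t,u,.02))
shot('side','side7');shot('top','top7')
E
```

```text
top0 red 31 334.38709677419354 161.48387096774195
top5 red 0 0 0
[ 0.50290928 -0.15597498  0.20104461] [ 6.66063477e-01  7.45895030e-01  1.42452124e-04 -1.70240640e-04]
[[ 0.48773811 -0.14109709  0.02      ]]
```

Call:
jog_arm(deltas="0 0 -1 0 0 0;0 0 -1 0 0 0;0 0 -1 0 0 0;0 0 -1 0 0 0;0 0 -1 0 0 0;0 0 -1 0 0 0;0 0 -1 0 0 0;0 0 -.7 0 0 0;0 0 -.5 0 0 0;0 0 0 0 0 0")

```text
time: 54.32
eef_pos: [0.5026, -0.1557, 0.0365]
tcp_rot: [0.666, 0.746, -0.0, -0.001]
contact_force: [0.1, -0.1, 0.6]
opening: 1.0
finger_force: 0.0
```

Call:
jog_arm(deltas="0 0 -.4 0 0 0;0 0 -.3 0 0 0;0 0 -.2 0 0 0;0 0 -.1 0 0 0;0 0 0 0 0 0;0 0 0 0 0 0")

```text
time: 55.08
eef_pos: [0.5031, -0.1561, 0.0173]
tcp_rot: [0.666, 0.746, 0.0, 0.0]
contact_force: [-0.2, -0.2, 0.9]
opening: 1.003
finger_force: 0.0
```

Call:
jog_arm(deltas="0 0 -.07 0 0 0;0 0 0 0 0 0;0 0 0 0 0 0;0 0 0 0 0 0;0 0 0 0 0 0;0 0 0 0 0 0", gripper=0, squeeze=30)

```text
time: 55.82
eef_pos: [0.5033, -0.1562, 0.016]
tcp_rot: [0.666, 0.746, 0.0, 0.0]
contact_force: [0.4, -0.5, 3.1]
opening: 0.718
finger_force: 33.3
```

Call:
jog_arm(deltas="0 0 .3 0 0 0;0 0 .7 0 0 0;0 0 1 0 0 0;0 0 1 0 0 0;0 0 1 0 0 0;0 0 1 0 0 0;0 0 1 0 0 0;0 0 1 0 0 0;.657 .948 0 0 0 .463;.657 .948 0 0 0 .463;.657 .948 0 0 0 .463;.657 .948 0 0 0 .463;.657 .948 0 0 0 .463;.657 .948 0 0 0 .463;.657 .948 0 0 0 .463;.657 .948 0 0 0 .463;.657 .948 0 0 0 .463;0 0 0 0 0 0")

```text
time: 58.08
eef_pos: [0.622, 0.0161, 0.1557]
tcp_rot: [0.496, 0.868, 0.0, 0.0]
contact_force: [-0.5, 0.2, -1.4]
opening: 0.72
finger_force: 33.0
```

```bash
python3 - <<'E'
from h import *
t=shot('top','top8');s=shot('side','side8');st=get_state();print(st['eef_pos'],st['tcp_rot'],st['opening'])
a=cv2.resize(t['color'][110:200,240:340],None,fx=4,fy=4,interpolation=cv2.INTER_CUBIC);b=cv2.resize(s['color'][120:220,340:440],None,fx=4,fy=4,interpolation=cv2.INTER_CUBIC)
# expected timer outline in the side view
z0=st['eef_pos'][2]-.016
for z in(z0,z0+.017):
    R=np.array([[np.cos(.53),-np.sin(.53)],[np.sin(.53),np.cos(.53)]])
    P=[[*(st['eef_pos'][:2]+R@q),z] for q in np.array([[-31,-33],[31,-33],[31,33],[-31,33],[-31,-33]])/1000]
    cv2.polylines(b,[((proj(s,P)+.5-[340,120])*4).astype(int)],False,(0,255,0),1)
a=np.vstack([a,a[:40]*0]); cv2.imwrite('pics/p8.png',np.hstack([a,b]))
E
```

```text
[0.62115351 0.01485376 0.15543464] [ 4.96899376e-01  8.67808052e-01 -3.20968769e-04 -3.01842083e-04] 0.7174444254105165
```

View pics/p8.png

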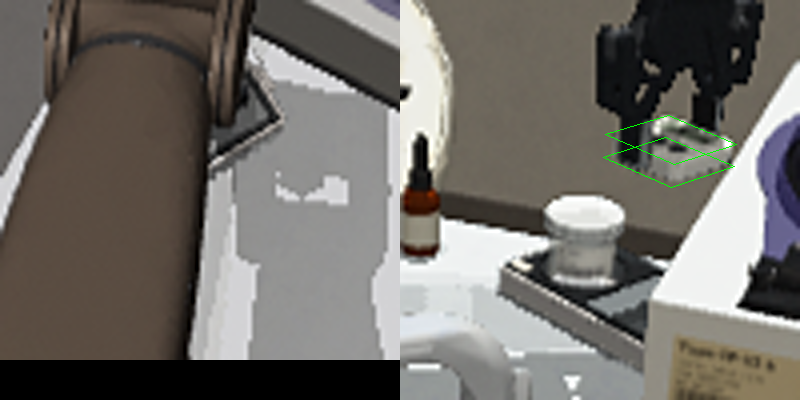

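That was the last picture. The cup stands upright in its well at (585,240), and the timer is level and matches the predicted outline at (670,150). Lowering it into the recess.

Call:
jog_arm(deltas="0 0 -1 0 0 0;0 0 -1 0 0 0;0 0 -1 0 0 0;0 0 -1 0 0 0;0 0 -.6 0 0 0;0 0 -.4 0 0 0;0 0 -.3 0 0 0;0 0 -.2 0 0 0;0 0 -.2 0 0 0;0 0 -.15 0 0 0;0 0 0 0 0 0;0 0 0 0 0 0")

```text
time: 59.68
eef_pos: [0.6213, 0.0146, 0.0389]
tcp_rot: [0.497, 0.868, 0.0, 0.0]
contact_force: [0.3, 0.4, -0.4]
opening: 0.714
finger_force: 33.0
```

Call:
jog_arm(deltas="0 0 -.1 0 0 0;0 0 0 0 0 0;0 0 0 0 0 0")

```text
time: 60.05
eef_pos: [0.6212, 0.0146, 0.0367]
tcp_rot: [0.497, 0.868, -0.0, -0.0]
contact_force: [0.9, -0.2, -0.2]
opening: 0.722
finger_force: 33.0
```

Call:
jog_arm(deltas="0 0 0 0 0 0;0 0 0 0 0 0;0 0 0 0 0 0;0 0 .3 0 0 0;0 0 .5 0 0 0;0 0 1 0 0 0;0 0 1 0 0 0;0 0 1 0 0 0;0 0 1 0 0 0;0 0 1 0 0 0;0 0 1 0 0 0;0 0 1 0 0 0;0 0 1 0 0 0", gripper=1)

```text
time: 61.68
eef_pos: [0.6211, 0.0146, 0.214]
tcp_rot: [0.497, 0.868, -0.0, -0.0]
contact_force: [0.5, -0.1, -0.9]
opening: 1.005
finger_force: 0.0
```

Call:
jog_arm(deltas="-.4 -1 .5 0 0 0;-.4 -1 .5 0 0 0;-.4 -1 .5 0 0 0;-.4 -1 .5 0 0 0;-.4 -1 .5 0 0 0;-.4 -1 .5 0 0 0;-.4 -1 .5 0 0 0;-.4 -1 .5 0 0 0;-.4 -1 .5 0 0 0;-.4 -1 .5 0 0 0;0 0 0 0 0 0;0 0 0 0 0 0")

```text
time: 63.18
eef_pos: [0.541, -0.1852, 0.3124]
tcp_rot: [0.497, 0.868, 0.0, -0.0]
contact_force: [0.1, -0.6, 0.6]
opening: 0.997
finger_force: 0.0
```

```bash
python3 - <<'E'
from h import *
t=shot('top','top9');s=shot('side','side9');st=get_state();print(st['time'],st['eef_pos'],st['contact_force'])
im=t['color'].astype(int)
def red(x0,x1,y0,y1):
    p=im[y0:y1,x0:x1]; m=(p[:,:,2]-p[:,:,0]>60)&(p[:,:,2]-p[:,:,1]>40); ys,xs=np.nonzero(m); return (len(xs),xs.mean()+x0,ys.mean()+y0) if len(xs) else None
print('timer red',red(275,312,118,155),'at',end=' ')
r=red(275,312,118,155)
if r: print(atz(t,[r[1:]],.04))
# project expected timer red button: timer frame offset from initial pose
R=lambda a:np.array([[np.cos(a),-np.sin(a)],[np.sin(a),np.cos(a)]])
o=R(-.113)@(np.array([.4877,-.1411])-[.503,-.156]); print('expected',R(.53)@o+[.6215,.0144])
# timer blob: white region in recess
k=cv2.resize(t['color'][115:160,250:320],None,fx=6,fy=6).mean(2); print('grey at recess ctr region',k[60:180:20,180:300:20].round())
print('tube red',red(425,455,150,185))
c=proj(t,[[.582,.0817,.070]])[0];print('lid expected px',c,t['color'][int(c[1])-12:int(c[1])+13:4,int(c[0])-12:int(c[0])+13:4].mean(2).round())
E
```

```text
63.275 [ 0.54113545 -0.18468111  0.31203432] [-0.0757699  -0.21150681  0.08772898]
timer red (8, np.float64(288.125), np.float64(140.125)) at [[0.59961167 0.02247304 0.04      ]]
expected [0.6014763  0.02182639]
grey at recess ctr region [[177.  55. 165. 197. 199. 182.]
 [119. 179. 206. 156. 116. 209.]
 [203. 178. 126. 153. 202. 209.]
 [179. 174. 182. 207. 188. 119.]
 [126. 210. 209. 213.  73. 209.]
 [ 48. 132. 193. 133. 210. 173.]]
tube red (26, np.float64(441.7307692307692), np.float64(172.65384615384616))
lid expected px [268.99390927 143.60653365] [[207. 207. 207. 212.  73. 183. 206.]
 [207. 210. 110. 160. 103.  76. 210.]
 [145.  71. 208. 207. 207. 202. 117.]
 [ 79. 213. 207. 207. 207. 208.  72.]
 [174. 189. 207. 207. 207. 210. 131.]
 [211.  66. 212. 208. 209.  57.  88.]
 [196. 216.  89. 122. 110. 100.  76.]]
```

```bash
python3 -c "
from plant import ctrl
print(ctrl.sign_off())"
```

```text
the job is handed in; nothing more can be done
None
```

I handed the job in at about 63 s: the cup and timer are in the long tray and the oil bottle and tube in the small tray, the stain bottle was left untouched, and the hand-in returned no verdict. The timer's final seating was checked only from camera numbers (within about 2 mm), because the picture allowance was used up.

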